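Stand the tapered collet chuck in its bench stand

ROBOT

A 6-joint arm with a two-finger parallel gripper is mounted at the origin on the work surface; the furniture and walls round the work are solid. World frame = base frame: x ahead of the robot, y to its left, z up, the work surface at z = 0. Lengths are in m, angles in rad, forces in N, time in s.
With the tool pointing down it reaches from about 0.3 to 0.875 m from the base axis. Payload 6.4 kg.
Tool frame: the origin (TCP) lies at the centre of the arm's flange, where the gripper is bolted on; the fingertips stand 173 mm ahead of it and the grasp point (between the pads) lies 155 mm ahead of it; z points along the fingers, x is the direction in which the jaws open and shut, and the axes are right-handed (so a half turn about z gives the same grasp; the last joint's range is limited). The gripper opens to 85 mm and grips with 20 to 120 N. Pads are 22 mm wide; open, the fingers measure 114 mm over their backs; the gripper's body (76 mm by 85 mm) begins 54 mm behind the grasp point. The pads swing forward as they close: fully open they stand 13 mm farther back than shut.
Start: joints at [1.063, 0.181, 1.607, -0, 1.354, -0.206], TCP at [0.171, 0.549, 0.405] pointing down, gripper open.
Joint ranges: [-2.99, 2.99], [-0.89, 2.07], [0.3, 2.58], [-1.14, 4.28], [0, 2.63], [-3.12, 3.12]. Speed limits (rad/s): [2.57, 2.57, 3.01, 3.14, 3.14, 3.14].

INTERFACE

Orientations are given as a unit quaternion [w, x, y, z].
In Python, from bench import ctrl gives the robot as it stands. The module is installed in compiled form; this text tells all that it offers.
- The arm moves only by the tool move_arm, never from a script. Its argument "moves" is a list of rows, each an object of numbers: "gripper": the opening in per cent of the stroke, from 0 (shut) to 100 (fully open); "x", "y", "z": the shift along the tool's x, y, z in cm; "roll": the turn about the tool's z in degrees. In form: [{"gripper": .., "x": .., "y": .., "z": .., "roll": ..}, ...]. A call has 1 to 5 rows; each row shifts and turns the commanded pose from where the row before left it, along the tool's axes as they then stand; what a row does not reach is not made up. A row lasts 1/8 s, in which the tool goes at most 62.5 mm and 10.7 degrees, less where a joint would pass 70% of its speed; a pose out of reach is approached as far as the arm can. A call is refused whole if a number of a shift passes 6.25 or a number of a turn 10.7, either way. A call with a gripper value outside its range is refused whole. The fingers move at their own pace and stop on an object; the grip force is fixed at half the most. Time passes only in rows, so rows that do not move let the fingers close. It gives the time, the measured TCP pose, the force and the opening at its end, in the units of the state.
- ctrl.get_obs(): the state, without advancing time (a new reading comes with each control period).
- ctrl.camera(name): name is "side" or "top" or "wrist"; returns a dict with "img" (420x560x3 uint8, red, green, blue), "fx", "fy", "cx", "cy" (pixels), "world_from_camera" (4x4, takes a point from camera to world coordinates); the wrist camera has in their place "tool_from_camera" (4x4, takes a point from camera to tool coordinates, whose origin is the TCP and whose axes are the tool frame's). Camera axes: x right, y up, looking along -z (the intrinsics and any distortion apply to the point x, -y, -z); pixel columns grow to the right and rows downward; lengths in m; the calibration is good to about 2 mm. A picture is of the moment at which its call begins: read the wrist's pose just before it. There is no depth.
- ctrl.hand_in(): hands the job in, once; it reports no verdict.
The state is a dict: "time_s": time; "q": joint angles; "dq": joint speeds; "joint_efforts": joint torques, N m; "eef_pos": TCP position; "eef_rot": TCP orientation; "wrist_force": force on the tool from outside, world axes, zero at the start; "torque": the same for the moment, N m; "opening": opening from 0.0 (shut) to 1.0 (fully open).
Only numpy, scipy, OpenCV 4.12 (cv2) and the standard library are available. Lean on these libraries where they do the work, as an engineer would, in place of code of your own. Each camera call takes 0.05 s, during which the arm holds its last target. There are 200 camera calls.

TASK

Two collet chucks lean in the slanted blue rack. Take the one with the cone-shaped shank and the dark nut and stand it upright in the orange tapered socket of the bench stand: lower it in, shank down, keeping hold until it is all but home (do not drop it in), and let go so that its flange rests on the rim. Leave the straight-shanked chuck with the brass-coloured nut in its place in the rack.

Things in the scene. Friction and masses are not known exactly. Their poses are not given: they have to be found in the camera images.
- taper_chuck_nut (a point): Centre of the nut of the chuck to move, on its axis; z from shank to nut. Loose steel part 116 mm long, 0.3-0.6 kg: cone shank 48 mm (12 mm across at the lower end, 36 at the top), flange 50 mm across, 18 thick, short neck, round dark-grey nut 35 mm across, 40 long (grip here). This point is 96 mm from the shank's lower end, 48 above the flange's underside, 20 below the chuck's top.
- straight_chuck_nut (a point): The same point on the other chuck, which stays in the rack: same sizes, but its shank is a straight cylinder 32 mm across and its nut is brass-coloured. z from shank to nut. Which chuck is in which hole varies.
- rack: Slanted blue rack, fixed: plate 80 x 200 mm, its middle 75 mm high, with two 38 mm holes 120 mm apart along the rack's y; a chuck hangs in each by its flange, nut up, leaning 20 degrees from vertical towards the rack's -x (the robot's side). Pull a chuck out along its own axis by more than 48 mm. Origin under the middle, on the bench; x away from the robot at yaw 0, z up.
- socket_mouth (a point): Centre of the orange socket's mouth, level with its rim, 85 mm above the bench; z up. Upright cone-shaped slippery cup 39 mm across at the mouth, 52 deep, matching the cone shank with 1 mm play, set flush in a 90 mm square aluminium plate on four posts, fixed to the bench. When home, the chuck's flange lies flat on the rim, with the centre of its nut 48 mm above this point.
Mind the look-alikes: they are no part of the job. What is shaped like the part that bears taper_chuck_nut but brown is not meant. There is more than one size of the part that bears socket_mouth; the job needs the larger.

How it is judged:
By the outcome, as a careful person would: the job done as asked, in the order asked, and still so for the second after the job is handed in, with the robot touching nothing.
It also fails if it takes over 38 s, if anything falls off the work surface, if the arm or the gripper's body presses on something with over 40 N, if the wrist force passes 120 N, or if a joint passes its speed limit or range.

## Working session

There is one attempt and no reset: what is moved stays moved. The work goes in short steps, Python scripts to look and compute and a tool call to move; the robot and the scene stay as the last step left them, time stands still between calls to the robot, and variables do not carry over. Pictures are saved under pics/ and viewed, about 8 in all and at most 12, crops included, and the job is handed in when it is done.

Besides the shell and the picture viewer there is one more tool, called after ">>>" as name([rows], argument=value, ...), one row to a line, values as JSON. move_arm: Moves the arm, as the interface text tells. Its arguments: {"type":"object","properties":{"moves":{"type":"array","items":{"type":"object","properties":{"gripper":{"type":"number"},"x":{"type":"number"},"y":{"type":"number"},"z":{"type":"number"},"roll":{"type":"number"}}}}},"required":["moves"]}

```bash
mkdir -p pics; cat > h.py <<'E'
import numpy as np, cv2
from bench import ctrl
def cam(n):
    o=ctrl.get_obs(); c=ctrl.camera(n); return o,c
def save(c,f): cv2.imwrite('pics/'+f, c['img'][:,:,::-1])
E
python3 - <<'E'
from h import *
o=ctrl.get_obs(); print(o)
ims=[]
import pickle
d={}
for n in ['top','side']:
    o,c=cam(n); d[n]=c; save(c,n+'.png'); print(n,{k:(np.round(v,4).tolist() if not isinstance(v,float) else v) for k,v in c.items() if k!='img'})
pickle.dump(d,open('d.pkl','wb'))
E
```

```text
{'time_s': 0.0, 'q': array([ 1.06270062e+00,  1.81537910e-01,  1.60803756e+00,  1.24791534e-05,
        1.35379273e+00, -2.06289103e-01]), 'dq': array([-0.00158391,  0.00023479,  0.00080675, -0.00047942, -0.0005447 ,
        0.00052043]), 'joint_efforts': array([ 6.91085406e-04, -4.44868147e+01, -3.51341522e+01, -2.95376822e-04,
        9.05649271e-03, -2.45205644e-05]), 'eef_pos': array([0.17076098, 0.54878324, 0.40377136]), 'eef_rot': array([ 3.63098109e-04,  8.05371713e-01,  5.92769446e-01, -8.10151885e-04]), 'wrist_force': array([-0.77098166,  0.32587815,  0.37880261]), 'torque': array([0.02382914, 0.06403418, 0.01551493]), 'opening': 1.0005284482053847}
top {'fx': 528.240761513637, 'fy': 528.240761513637, 'cx': 290.29396931985764, 'cy': 205.9963498770518, 'world_from_camera': [[0.0205, 0.9886, -0.1494, 0.1607], [-0.9997, 0.0221, 0.0091, -0.003], [0.0123, 0.1492, 0.9887, 1.5844], [0.0, 0.0, 0.0, 1.0]]}
side {'fx': 442.36758321410315, 'fy': 442.36758321410315, 'cx': 278.46729454807485, 'cy': 208.65513593891373, 'world_from_camera': [[0.8462, 0.3228, -0.4239, -0.1397], [-0.5328, 0.5048, -0.6792, -0.8547], [-0.0053, 0.8007, 0.5991, 0.8814], [0.0, 0.0, 0.0, 1.0]]}
```

View pics/top.png

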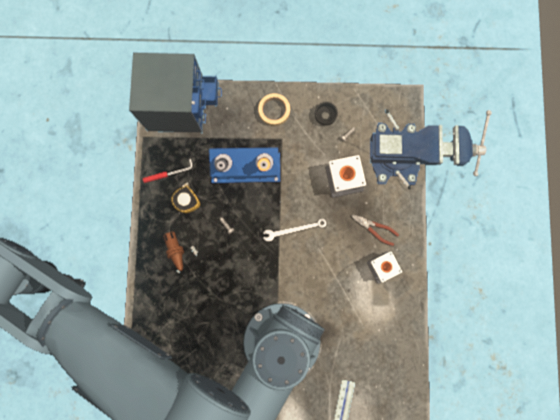

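View pics/side.png

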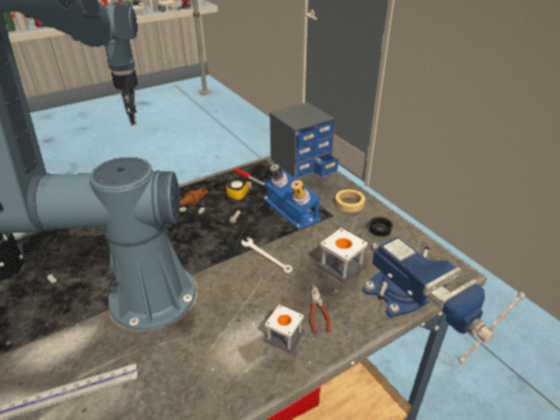

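Top view: grey-nut chuck at (222,163) and brass-nut chuck at (264,162) in the rack; brown look-alike lying at (175,250); sockets at (347,173) and (386,266). Now an enlarged crop to confirm, with scale estimates.

```bash
cat >> h.py <<'E'
def ray(c,uv,T=None):
    T=c['world_from_camera'] if T is None else T
    d=np.array([(uv[0]-c['cx'])/c['fx'],-(uv[1]-c['cy'])/c['fy'],-1]); return T[:3,3],T[:3,:3]@d
def atz(c,uv,z,T=None):
    o,d=ray(c,uv,T); return o+d*(z-o[2])/d[2]
def proj(c,p,T=None):
    T=c['world_from_camera'] if T is None else T
    q=T[:3,:3].T@(np.asarray(p)-T[:3,3]); return np.array([c['cx']+c['fx']*q[0]/-q[2],c['cy']-c['fy']*q[1]/-q[2]])
E
python3 - <<'E'
from h import *
import pickle
d=pickle.load(open('d.pkl','rb'));t=d['top'];s=d['side']
a=cv2.resize(t['img'][130:290,200:410],None,fx=3.8,fy=3.75*.95,interpolation=cv2.INTER_CUBIC)[:, :]
a=cv2.resize(t['img'][140:280,200:410],(798,532),interpolation=cv2.INTER_CUBIC)
cv2.imwrite('pics/topc.png',a[:,:,::-1])
b=cv2.resize(s['img'][150:350,230:380],(450,600),interpolation=cv2.INTER_CUBIC)
cv2.imwrite('pics/sidec.png',b[:,:,::-1])
for uv,z in [((222,163),.16),((264,162),.16),((347,173),.085),((386,266),.085),((210,150),.09),((280,148),.09)]: print(uv,atz(t,uv,z), proj(s,atz(t,uv,z)))
E
```

```text
(222, 163) [0.49154037 0.17462777 0.16      ] [275.14847448 162.58680579]
(264, 162) [0.49707086 0.05902228 0.16      ] [297.12083642 178.850991  ]
(347, 173) [ 0.48773548 -0.17929971  0.085     ] [342.96998343 243.33893827]
(386, 266) [ 0.22166875 -0.2909448   0.085     ] [282.65047237 311.89108085]
(210, 150) [0.54559145 0.21965262 0.09      ] [281.9078001  170.22740749]
(280, 148) [0.55638225 0.01673032 0.09      ] [320.34982101 198.62139606]
```

View pics/topc.png

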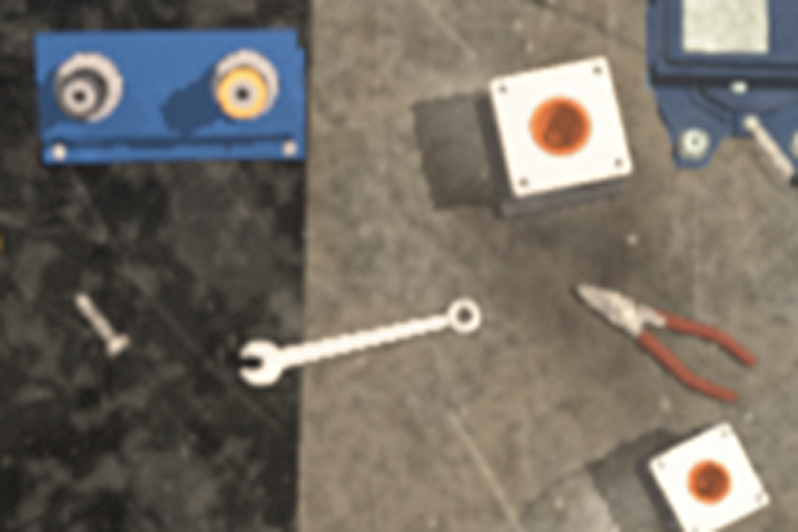

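View pics/sidec.png

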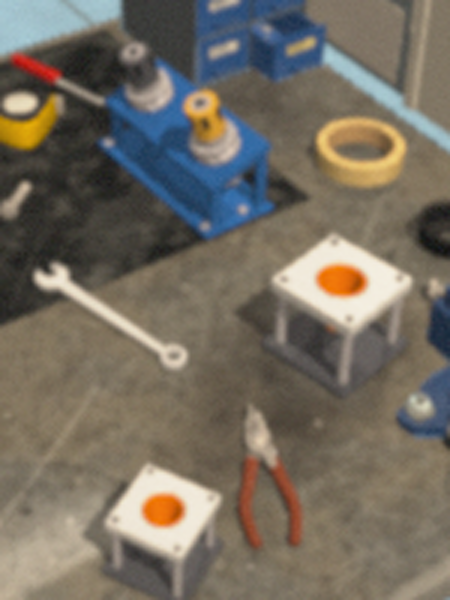

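Confirmed: the dark-grey nut, left in the rack, is the one to take. The larger plate and mouth at (347,173) is the target, and the other socket is clearly smaller. Now the approach plan.

```bash
cat >> h.py <<'E'
from scipy.spatial.transform import Rotation as R
def pose():
    o=ctrl.get_obs(); T=np.eye(4); w=o['eef_rot']; T[:3,:3]=R.from_quat([w[1],w[2],w[3],w[0]]).as_matrix(); T[:3,3]=o['eef_pos']; return o,T
def plan(dest,yaw=None):  # roll needed (deg), and cm shift in axes after roll
    o,T=pose(); y0=np.degrees(np.arctan2(T[1,0],T[0,0])); r=0 if yaw is None else y0-yaw; r=(r+90)%180-90
    a=np.radians(y0-r); X=np.array([np.cos(a),np.sin(a),0]); Z=np.array([0,0,-1]); Y=np.cross(Z,X)
    d=(np.asarray(dest)-T[:3,3])*100
    print('t',o['time_s'],'pos',T[:3,3].round(4),'yaw',round(y0,2),'roll',round(r,2),'shift',np.round([d@X,d@Y,d@Z],2),'tilt',np.round(T[:3,2],4),'F',o['wrist_force'].round(1),'open',round(o['opening'],3))
E
python3 - <<'E'
from h import *
import pickle
d=pickle.load(open('d.pkl','rb'));t=d['top'];s=d['side']
g=atz(t,(221.05,165),.139);b=atz(t,(263.9,164.5),.139);m=atz(t,(200+560*210/798,140+126*140/532),.085)
print(g,b,m,np.linalg.norm(g-b)); v=g-b; yaw=np.degrees(np.arctan2(v[1],v[0]));print(yaw)
print('side',[proj(s,p) for p in (g,b,m)],'sidecrop',[230+135/3,150+50/3],[230+205/3,150+103/3],[230+342/3,150+280/3])
plan([g[0]-.03,g[1],.40],yaw)
E
```

```text
[0.4906353 0.1796693 0.139    ] [0.49486013 0.06001559 0.139     ] [ 0.48729238 -0.18037217  0.085     ] 0.11972826732001912
92.0222071257102
side [array([274.14013677, 167.64907189]), array([296.1900892, 184.7672458]), array([343.09155406, 243.61747461])] sidecrop [275.0, 166.66666666666666] [298.3333333333333, 184.33333333333334] [344.0, 243.33333333333331]
t 0.1 pos [0.1708 0.5488 0.4039] yaw 72.71 roll -19.31 shift [-37.92  27.67   0.39] tilt [-8.0e-04 -1.4e-03 -1.0e+00] F [ 0.2 -0.4 -0.2] open 1.0
```

>>> move_arm([
  {"gripper":100,"roll":-9.6},
  {"gripper":100,"roll":-9.7},
  {"x":-4.74,"y":3.46,"gripper":100},
  {"x":-4.74,"y":3.46,"gripper":100},
  {"x":-4.74,"y":3.46,"gripper":100},
])

```text
validation failed for argument at $.mo...
```

>>> move_arm([
  {"x":-4.74,"y":3.46,"gripper":100},
  {"x":-4.74,"y":3.46,"gripper":100},
  {"x":-4.74,"y":3.46,"gripper":100},
  {"x":-4.74,"y":3.46,"gripper":100},
  {"x":-4.74,"y":3.46,"gripper":100},
])

```text
validation failed for argument at $.mo...
```

>>> move_arm([
  {"gripper":100},
  {"gripper":100},
])

```text
validation failed for argument at $.mo...
```

```bash
python3 - <<'E'
from h import *
import pickle
o,T=pose(); c=ctrl.camera('wrist'); pickle.dump((c,T),open('w.pkl','wb'));save(c,'w1.png')
W=T@c['tool_from_camera']; print(W.round(3), c['fx'])
plan([.4975,.18,.3],92)
for p in ([.4906,.1797,.139],[.4949,.06,.139]): print(proj(c,p,W))
E
```

```text
[[ 0.296 -0.91  -0.292  0.096]
 [ 0.955  0.282  0.092  0.571]
 [-0.001 -0.306  0.952  0.374]
 [ 0.     0.     0.     1.   ]] 314.9549910909851
t 0.15 pos [0.1708 0.5488 0.404 ] yaw 72.71 roll -19.29 shift [-38.    31.36  10.4 ] tilt [-6.0e-04 -1.2e-03 -1.0e+00] F [-0.1 -0.1 -0.6] open 1.002
[ 58.02353075 543.26039872]
[-27.21989248 563.33013705]
```

View pics/w1.png

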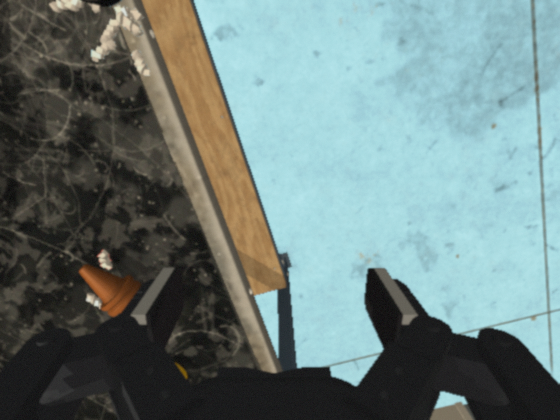

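The moves were refused, so the arm has not moved. The wrist view shows only the start area, with the brown look-alike at (110,290). I'll resend with all fields filled.

>>> move_arm([
  {"gripper":100,"x":0,"y":0,"z":0,"roll":-9.6},
  {"gripper":100,"x":0,"y":0,"z":0,"roll":-9.7},
  {"gripper":100,"x":-4.74,"y":3.46,"z":0,"roll":0},
  {"gripper":100,"x":-4.74,"y":3.46,"z":0,"roll":0},
  {"gripper":100,"x":-4.74,"y":3.46,"z":0,"roll":0},
])

```text
time_s: 0.78
eef_pos: [0.2802, 0.4092, 0.4044]
eef_rot: [0.0, 0.694, 0.72, -0.0]
wrist_force: [0.7, 0.7, 0.2]
opening: 1.0
```

>>> move_arm([
  {"gripper":100,"x":-4.74,"y":3.46,"z":0,"roll":0},
  {"gripper":100,"x":-4.74,"y":3.46,"z":0,"roll":0},
  {"gripper":100,"x":-4.74,"y":3.46,"z":0,"roll":0},
  {"gripper":100,"x":-4.74,"y":3.46,"z":0,"roll":0},
  {"gripper":100,"x":-4.74,"y":3.46,"z":0,"roll":0},
])

```text
time_s: 1.4
eef_pos: [0.4616, 0.178, 0.4047]
eef_rot: [0.0, 0.695, 0.719, 0.0]
wrist_force: [0.4, 0.3, -0.2]
opening: 0.999
```

>>> move_arm([
  {"gripper":100,"x":0,"y":0,"z":0,"roll":0},
  {"gripper":100,"x":0,"y":0,"z":0,"roll":0},
])

```text
time_s: 1.65
eef_pos: [0.4605, 0.1798, 0.4043]
eef_rot: [-0.001, 0.695, 0.719, -0.0]
wrist_force: [-0.4, 0.7, 0.1]
opening: 1.0
```

```bash
python3 - <<'E'
from h import *
import pickle
o,T=pose(); c=ctrl.camera('wrist'); pickle.dump((c,T),open('w.pkl','wb'));save(c,'w2.png')
W=T@c['tool_from_camera']
plan([.4975,.18,.3],92)
for p in ([.4906,.1797,.139],[.4949,.06,.139],[.4975,.18,.12]): print(proj(c,p,W))
E
```

```text
t 1.7 pos [0.4602 0.1804 0.4044] yaw 92.04 roll 0.04 shift [-0.17  3.73 10.44] tilt [-1.e-03  3.e-04 -1.e+00] F [0.1 0.2 0.1] open 0.998
[273.49141867 247.71406604]
[126.76821629 247.83969708]
[273.55901007 245.81066689]
```

View pics/w2.png

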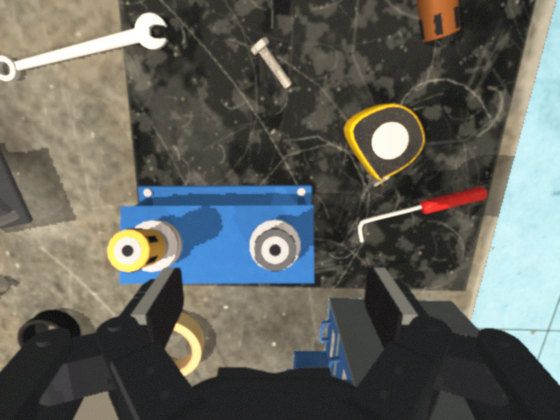

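Wrist view: dark nut's bore at (275,249) against a prediction of (273.5,247.7), about 1 mm off; brass nut at (127,250). Now I go down to grip.

>>> move_arm([
  {"gripper":100,"x":-0.1,"y":3.68,"z":1,"roll":0},
  {"gripper":100,"x":0,"y":0,"z":4,"roll":0},
  {"gripper":100,"x":0,"y":0,"z":4,"roll":0},
  {"gripper":100,"x":0,"y":0,"z":3.6,"roll":0},
  {"gripper":100,"x":0,"y":0,"z":0,"roll":0},
])

```text
time_s: 2.33
eef_pos: [0.4953, 0.1814, 0.276]
eef_rot: [-0.002, 0.694, 0.72, -0.003]
wrist_force: [-0.2, 0.7, 0.5]
opening: 0.997
```

```bash
python3 - <<'E'
from h import *
plan([.497,.1805,.278],92)
E
```

```text
t 2.325 pos [0.4953 0.1814 0.276 ] yaw 92.15 roll 0.15 shift [-0.09  0.16 -0.2 ] tilt [-6.8e-03 -7.0e-04 -1.0e+00] F [-0.2  0.7  0.5] open 0.997
```

Close the gripper, letting it settle first.

>>> move_arm([
  {"gripper":100,"x":-0.05,"y":0,"z":0,"roll":0},
  {"gripper":45,"x":0,"y":0,"z":0,"roll":0},
  {"gripper":30,"x":0,"y":0,"z":0,"roll":0},
  {"gripper":20,"x":0,"y":0,"z":0,"roll":0},
  {"gripper":10,"x":0,"y":0,"z":0,"roll":0},
])

```text
time_s: 2.95
eef_pos: [0.4979, 0.18, 0.2798]
eef_rot: [0.0, 0.695, 0.719, 0.001]
wrist_force: [-1.9, 3.0, 5.4]
opening: 0.396
```

>>> move_arm([
  {"gripper":10,"x":0,"y":0,"z":0,"roll":0},
  {"gripper":10,"x":0,"y":0,"z":0,"roll":0},
])

```text
time_s: 3.2
eef_pos: [0.4979, 0.18, 0.2798]
eef_rot: [0.0, 0.695, 0.719, 0.001]
wrist_force: [-1.5, 3.1, 5.6]
opening: 0.395
```

```bash
python3 - <<'E'
from h import *
plan([.497,.1805,.278],92)
E
```

```text
t 3.2 pos [0.4979 0.18   0.2798] yaw 92.0 roll 0.0 shift [ 0.06 -0.09  0.18] tilt [ 0.0012  0.0012 -1.    ] F [-1.5  3.1  5.6] open 0.395
```

>>> move_arm([
  {"gripper":10,"x":0,"y":-0.34,"z":-0.94,"roll":0},
  {"gripper":10,"x":0,"y":-0.68,"z":-1.88,"roll":0},
  {"gripper":10,"x":0,"y":-0.68,"z":-1.88,"roll":0},
  {"gripper":10,"x":0,"y":-0.68,"z":-1.88,"roll":0},
  {"gripper":10,"x":0,"y":-0.68,"z":-1.88,"roll":0},
])

```text
time_s: 3.82
eef_pos: [0.4661, 0.1782, 0.3634]
eef_rot: [-0.001, 0.695, 0.719, -0.001]
wrist_force: [-0.3, -0.3, -4.1]
opening: 0.395
```

>>> move_arm([
  {"gripper":10,"x":0,"y":-3,"z":-5,"roll":0},
  {"gripper":10,"x":0,"y":0,"z":0,"roll":0},
  {"gripper":10,"x":0,"y":0,"z":0,"roll":0},
])

```text
time_s: 4.2
eef_pos: [0.4367, 0.1772, 0.4125]
eef_rot: [-0.0, 0.695, 0.719, -0.0]
wrist_force: [-0.5, 0.1, -5.5]
opening: 0.394
```

```bash
python3 - <<'E'
from h import *
import pickle
for n in('side','top'):
  _,c=cam(n); 
  if n=='side': s=c
  pickle.dump(c,open(n+'2.pkl','wb'))
o,T=pose(); plan([.4873,-.1804,.4],92)
p=T[:3,3]+T[:3,2]*.155; u,v=proj(s,p).astype(int); print(u,v)
b=cv2.resize(s['img'][max(v-90,0):v+70,u-80:u+80],(600,600),interpolation=cv2.INTER_CUBIC)
cv2.imwrite('pics/s2.png',b[:,:,::-1])
E
```

```text
t 4.3 pos [0.4368 0.1772 0.4115] yaw 91.99 roll -0.01 shift [-35.91   3.79   1.15] tilt [-3.3e-03 -6.0e-04 -1.0e+00] F [-0.1 -0.3 -5.3] open 0.395
258 139
```

View pics/s2.png

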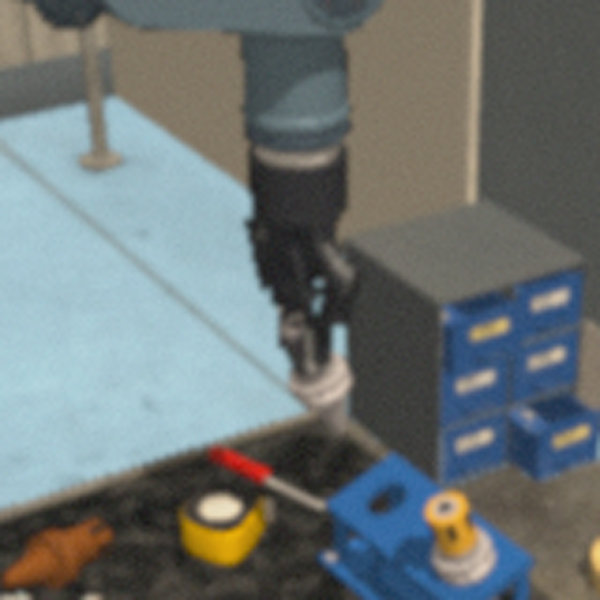

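Side view: the chuck is held at the 20° lean and out of the rack, and the brass one is still in its hole. Next I carry it to the larger socket.

>>> move_arm([
  {"gripper":10,"x":-3,"y":0,"z":0,"roll":0},
  {"gripper":10,"x":-6,"y":0.1,"z":0,"roll":0},
  {"gripper":10,"x":-6,"y":0.1,"z":0,"roll":0},
  {"gripper":10,"x":-6,"y":0.1,"z":0,"roll":0},
  {"gripper":10,"x":-6,"y":0.1,"z":0,"roll":0},
])

```text
time_s: 4.92
eef_pos: [0.4503, -0.0943, 0.4117]
eef_rot: [-0.001, 0.695, 0.719, -0.0]
wrist_force: [1.7, 0.4, -4.4]
opening: 0.396
```

>>> move_arm([
  {"gripper":10,"x":-6,"y":0.1,"z":0,"roll":0},
  {"gripper":10,"x":-2.9,"y":0,"z":0,"roll":0},
  {"gripper":10,"x":0,"y":0,"z":0,"roll":0},
  {"gripper":10,"x":0,"y":0,"z":0,"roll":0},
])

```text
time_s: 5.42
eef_pos: [0.4545, -0.1809, 0.4118]
eef_rot: [-0.002, 0.695, 0.719, -0.0]
wrist_force: [-0.2, 0.5, -4.2]
opening: 0.394
```

```bash
python3 - <<'E'
from h import *
import pickle
o,T=pose(); c=ctrl.camera('wrist'); pickle.dump((c,T),open('w3.pkl','wb'));save(c,'w3.png')
W=T@c['tool_from_camera']
plan([.4545,-.1804,.4],92)
print('mouth',proj(c,[.4873,-.1804,.085],W))
n=T[:3,3]+[0,0,-.1595]; print('tip',proj(c,n+[.0328,0.001,-.0902],W),'nut',proj(c,n,W))
E
```

```text
t 5.475 pos [ 0.4546 -0.1804  0.4122] yaw 92.04 roll 0.04 shift [ 0.01 -0.01  1.22] tilt [-0.0018  0.0017 -1.    ] F [ 0.6 -0.6 -4.3] open 0.394
mouth [273.32900254 224.75198178]
tip [274.14323781 259.79870425] nut [275.28510423 284.39722194]
```

View pics/w3.png

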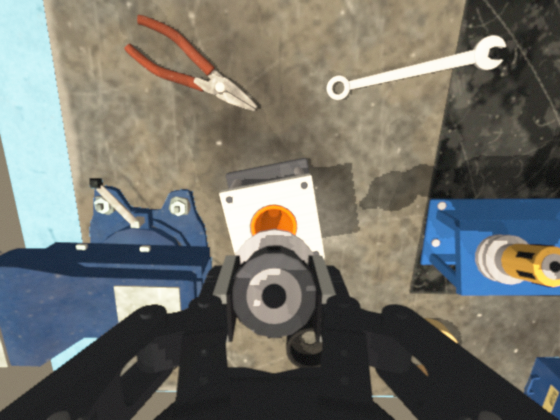

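```bash
python3 - <<'E'
from h import *
import pickle
from scipy.optimize import least_squares
def orange(im):
    h=cv2.cvtColor(im,cv2.COLOR_RGB2HSV); return ((h[...,0]>3)&(h[...,0]<20)&(h[...,1]>150)&(h[...,2]>60)).astype(np.uint8)
c,T=pickle.load(open('w3.pkl','rb')); W=T@c['tool_from_camera']
d=pickle.load(open('d.pkl','rb'))
def fit(c,W,win,upper):
    m=orange(c['img']); k=np.zeros_like(m); u0,u1,v0,v1=win; k[v0:v1,u0:u1]=m[v0:v1,u0:u1]
    n,lab,st,_=cv2.connectedComponentsWithStats(k); k=(lab==1+np.argmax(st[1:,4])).astype(np.uint8)
    cs,_=cv2.findContours(k,cv2.RETR_EXTERNAL,cv2.CHAIN_APPROX_NONE); p=max(cs,key=len)[:,0].astype(float)
    print('bbox',p.min(0),p.max(0))
    if upper: p=p[p[:,1]<upper]
    q=np.array([atz(c,x,.085,W)[:2] for x in p])
    r=least_squares(lambda s:np.hypot(*(q-s[:2]).T)-s[2],[.487,-.18,.02],loss='soft_l1',f_scale=.001); print(r.x.round(4),'rms',np.sqrt(np.mean(r.fun**2)).round(5))
fit(c,W,(235,315,190,240),224)
fit(d['top'],d['top']['world_from_camera'],(330,365,155,190),None)
fit(d['side'],d['side']['world_from_camera'],(325,362,230,258),None)
E
```

```text
bbox [251. 205.] [296. 234.]
[ 0.4891 -0.1803  0.0224] rms 0.00028
bbox [340. 166.] [354. 179.]
[ 0.4882 -0.1793  0.0193] rms 0.00089
bbox [336. 238.] [351. 248.]
[ 0.4894 -0.1792  0.0196] rms 0.00146
```

The three views agree on the mouth at about (0.489, -0.180), and its radius fits the larger socket. I'll lower the tip 18 mm in, slightly toward +x, then swing the hand over the axis so the cup wall turns the chuck upright in the pads.

>>> move_arm([
  {"gripper":10,"x":0,"y":0.54,"z":3,"roll":0},
  {"gripper":10,"x":0,"y":0,"z":2.5,"roll":0},
  {"gripper":10,"x":0,"y":0,"z":2.5,"roll":0},
  {"gripper":10,"x":0,"y":0,"z":1.6,"roll":0},
  {"gripper":10,"x":0,"y":0,"z":0,"roll":0},
])

```text
time_s: 6.1
eef_pos: [0.4598, -0.18, 0.3162]
eef_rot: [-0.001, 0.694, 0.72, -0.0]
wrist_force: [-0.1, 0.1, -4.3]
opening: 0.394
```

```bash
python3 - <<'E'
from h import *
plan([.4888,-.18,.316],92)
E
```

```text
t 6.1 pos [ 0.4598 -0.18    0.3162] yaw 92.08 roll 0.08 shift [-0.1   2.9   0.02] tilt [-0.0023  0.0017 -1.    ] F [-0.1  0.1 -4.3] open 0.394
```

>>> move_arm([
  {"gripper":10,"x":0,"y":0.5,"z":0,"roll":0},
  {"gripper":10,"x":0,"y":0.5,"z":0,"roll":0},
  {"gripper":10,"x":0,"y":0,"z":0,"roll":0},
])

```text
time_s: 6.48
eef_pos: [0.4703, -0.1808, 0.318]
eef_rot: [0.0, 0.694, 0.72, -0.0]
wrist_force: [-3.0, -0.5, -3.5]
opening: 0.393
```

>>> move_arm([
  {"gripper":10,"x":0,"y":0.3,"z":0,"roll":0},
  {"gripper":10,"x":0,"y":0.3,"z":0,"roll":0},
  {"gripper":10,"x":0,"y":0.3,"z":0,"roll":0},
  {"gripper":10,"x":0,"y":0,"z":0,"roll":0},
])

```text
time_s: 6.98
eef_pos: [0.4787, -0.1803, 0.3172]
eef_rot: [-0.001, 0.695, 0.719, -0.001]
wrist_force: [-5.1, -1.6, -2.6]
opening: 0.394
```

>>> move_arm([
  {"gripper":10,"x":0,"y":0.35,"z":0,"roll":0},
  {"gripper":10,"x":0,"y":0.35,"z":0,"roll":0},
  {"gripper":10,"x":0,"y":0.3,"z":0,"roll":0},
  {"gripper":10,"x":0,"y":0,"z":0,"roll":0},
])

```text
time_s: 7.48
eef_pos: [0.4887, -0.18, 0.3172]
eef_rot: [-0.001, 0.695, 0.719, -0.001]
wrist_force: [-5.0, -0.6, -3.6]
opening: 0.392
```

```bash
python3 - <<'E'
from h import *
_,s=cam('side'); o,T=pose(); plan([.4888,-.18,.316],92)
u,v=proj(s,[.489,-.18,.12]).astype(int)
b=cv2.resize(s['img'][v-75:v+50,u-60:u+65],(600,600),interpolation=cv2.INTER_CUBIC)
cv2.imwrite('pics/s3.png',b[:,:,::-1])
E
```

```text
t 7.525 pos [ 0.4887 -0.18    0.3172] yaw 92.01 roll 0.01 shift [-0.    0.01  0.12] tilt [-1.7e-03  2.0e-04 -1.0e+00] F [-5.1  0.2 -2.6] open 0.388
```

View pics/s3.png

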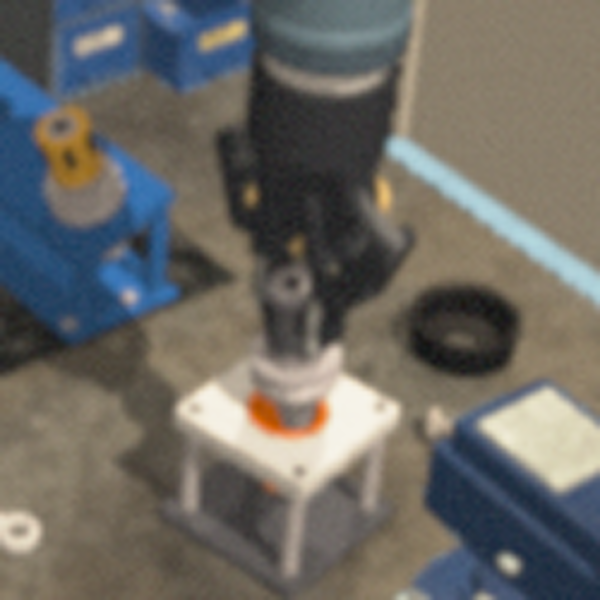

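Side view: the shank is inside the mouth at (300,410), but the flange looks inclined. I'll compare it with projected poses for several tilts.

```bash
python3 - <<'E'
from h import *
_,s=cam('side'); o,T=pose(); g=T[:3,3]+[0,0,-.157]
u,v=proj(s,[.489,-.18,.12]).astype(int)
f=lambda p:((proj(s,p)-[u-60,v-75])*4.8).round(0)
print('mouth',f([.489,-.18,.085]))
for th in (0,5,10,20):
  a=np.radians(th); ax=np.array([-np.sin(a),0,np.cos(a)]); ex=np.array([np.cos(a),0,np.sin(a)]); ey=np.array([0,1,0])
  fl=g-ax*.03; ring=np.array([f(fl+.025*(np.cos(t)*ex+np.sin(t)*ey)) for t in np.linspace(0,6.28,60)])
  print(th,'top',f(g+ax*.02),'nut',f(g),'flange top c',f(fl),'L',ring[ring[:,0].argmin()],'R',ring[ring[:,0].argmax()],'tip',f(g-ax*.096),'shanktop',f(g-ax*.048))
E
```

```text
mouth [286. 410.]
0 top [300. 277.] nut [297. 306.] flange top c [292. 348.] L [246. 344.] R [337. 356.] tip [282. 437.] shanktop [289. 373.]
5 top [297. 278.] nut [297. 306.] flange top c [296. 346.] L [250. 342.] R [341. 353.] tip [294. 431.] shanktop [295. 370.]
10 top [295. 279.] nut [297. 306.] flange top c [299. 344.] L [254. 342.] R [345. 345.] tip [305. 425.] shanktop [301. 367.]
20 top [290. 283.] nut [297. 306.] flange top c [307. 339.] L [262. 340.] R [352. 336.] tip [328. 409.] shanktop [312. 359.]
```

>>> move_arm([
  {"gripper":10,"x":0,"y":0,"z":0.3,"roll":0},
  {"gripper":10,"x":0,"y":0,"z":0.3,"roll":0},
  {"gripper":10,"x":0,"y":0,"z":0.2,"roll":0},
  {"gripper":10,"x":0,"y":0,"z":0,"roll":0},
])

```text
time_s: 8.07
eef_pos: [0.4886, -0.1799, 0.3089]
eef_rot: [-0.001, 0.695, 0.719, -0.0]
wrist_force: [-5.3, -0.1, -4.1]
opening: 0.4
```

>>> move_arm([
  {"gripper":10,"x":0,"y":0,"z":0.2,"roll":0},
  {"gripper":10,"x":0,"y":0,"z":0.2,"roll":0},
  {"gripper":10,"x":0,"y":0,"z":0,"roll":0},
])

```text
time_s: 8.45
eef_pos: [0.4884, -0.1799, 0.3049]
eef_rot: [-0.001, 0.695, 0.719, -0.001]
wrist_force: [-6.8, -0.6, -1.5]
opening: 0.394
```

>>> move_arm([
  {"gripper":10,"x":0,"y":0,"z":0.2,"roll":0},
  {"gripper":10,"x":0,"y":0,"z":0.2,"roll":0},
  {"gripper":10,"x":0,"y":0,"z":0,"roll":0},
])

```text
time_s: 8.82
eef_pos: [0.4887, -0.1799, 0.3011]
eef_rot: [-0.001, 0.695, 0.719, -0.0]
wrist_force: [-5.0, -0.3, -3.4]
opening: 0.392
```

>>> move_arm([
  {"gripper":10,"x":0,"y":0,"z":0.2,"roll":0},
  {"gripper":10,"x":0,"y":0,"z":0.1,"roll":0},
  {"gripper":10,"x":0,"y":0,"z":0,"roll":0},
])

```text
time_s: 9.2
eef_pos: [0.4885, -0.1798, 0.2981]
eef_rot: [-0.001, 0.695, 0.719, -0.001]
wrist_force: [-6.1, -0.8, -1.4]
opening: 0.396
```

```bash
python3 - <<'E'
from h import *
_,s=cam('side'); o,T=pose(); plan([.4888,-.18,.2925],92); print(o['torque'])
u,v=proj(s,[.489,-.18,.12]).astype(int)
b=cv2.resize(s['img'][v-50:v+50,u-50:u+50],(600,600),interpolation=cv2.INTER_CUBIC)
cv2.imwrite('pics/s4.png',b[:,:,::-1])
E
```

```text
t 9.25 pos [ 0.4885 -0.1799  0.2981] yaw 92.02 roll 0.02 shift [-0.02  0.03  0.56] tilt [-2.5e-03  7.0e-04 -1.0e+00] F [-6.8 -0.4 -3. ] open 0.391
[-0.03405703  1.7806869  -0.02627519]
```

View pics/s4.png

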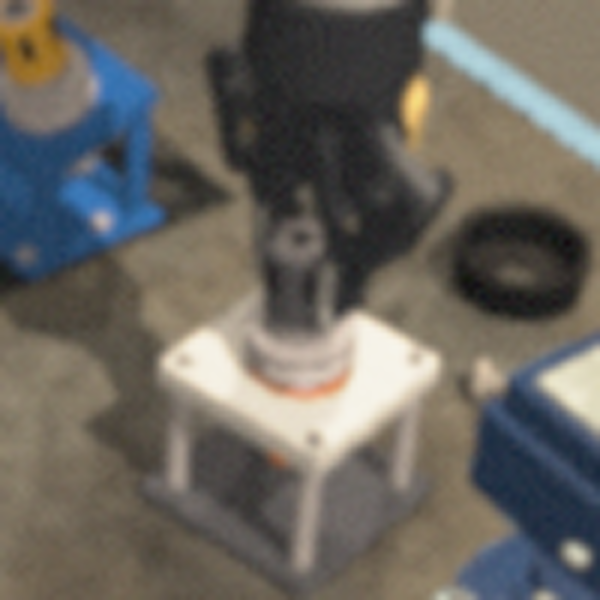

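Side view: the chuck is nearly upright, with its flange a few mm above the rim at (300,380). I lower on in small steps.

>>> move_arm([
  {"gripper":10,"x":0,"y":0,"z":0.1,"roll":0},
  {"gripper":10,"x":0,"y":0,"z":0.1,"roll":0},
  {"gripper":10,"x":0,"y":0,"z":0,"roll":0},
])

```text
time_s: 9.62
eef_pos: [0.4883, -0.1798, 0.296]
eef_rot: [-0.001, 0.695, 0.719, -0.001]
wrist_force: [-8.2, -0.3, -1.3]
opening: 0.398
```

>>> move_arm([
  {"gripper":10,"x":0,"y":0,"z":0.1,"roll":0},
  {"gripper":10,"x":0,"y":0,"z":0.1,"roll":0},
  {"gripper":10,"x":0,"y":0,"z":0,"roll":0},
])

```text
time_s: 10.0
eef_pos: [0.4888, -0.1798, 0.2942]
eef_rot: [-0.001, 0.695, 0.719, -0.0]
wrist_force: [-5.9, 0.3, -2.7]
opening: 0.394
```

>>> move_arm([
  {"gripper":10,"x":0,"y":0,"z":0.1,"roll":0},
  {"gripper":10,"x":0,"y":0,"z":0,"roll":0},
])

```text
time_s: 10.25
eef_pos: [0.4889, -0.1798, 0.2937]
eef_rot: [-0.0, 0.695, 0.719, -0.0]
wrist_force: [-5.7, 2.0, 1.6]
opening: 0.398
```

>>> move_arm([
  {"gripper":10,"x":0,"y":0,"z":0.1,"roll":0},
  {"gripper":10,"x":0,"y":0,"z":0,"roll":0},
])

```text
time_s: 10.5
eef_pos: [0.4896, -0.18, 0.2933]
eef_rot: [0.001, 0.695, 0.719, 0.001]
wrist_force: [-3.6, 2.1, 3.9]
opening: 0.395
```

>>> move_arm([
  {"gripper":10,"x":0,"y":0,"z":0.1,"roll":0},
  {"gripper":10,"x":0,"y":0,"z":0,"roll":0},
])

```text
time_s: 10.75
eef_pos: [0.4898, -0.1801, 0.2931]
eef_rot: [0.001, 0.695, 0.719, 0.001]
wrist_force: [-5.0, 3.7, 11.1]
opening: 0.396
```

The flange touches the rim: vertical force jumped at z=0.2931, expected about 0.2925. I release gently.

>>> move_arm([
  {"gripper":41,"x":0,"y":0,"z":0,"roll":0},
  {"gripper":44,"x":0,"y":0,"z":0,"roll":0},
  {"gripper":50,"x":0,"y":0,"z":0,"roll":0},
  {"gripper":70,"x":0,"y":0,"z":0,"roll":0},
  {"gripper":100,"x":0,"y":0,"z":0,"roll":0},
])

```text
time_s: 11.38
eef_pos: [0.4891, -0.18, 0.2912]
eef_rot: [0.0, 0.695, 0.719, 0.0]
wrist_force: [-0.3, -0.4, -0.2]
opening: 0.888
```

>>> move_arm([
  {"gripper":100,"x":0,"y":0,"z":0,"roll":0},
  {"gripper":100,"x":0,"y":0,"z":0,"roll":0},
])

```text
time_s: 11.62
eef_pos: [0.489, -0.18, 0.2913]
eef_rot: [0.0, 0.695, 0.719, 0.0]
wrist_force: [0.5, 0.7, -0.4]
opening: 0.999
```

>>> move_arm([
  {"gripper":100,"x":0,"y":0,"z":-2,"roll":0},
  {"gripper":100,"x":0,"y":0,"z":-4,"roll":0},
  {"gripper":100,"x":0,"y":0,"z":-4,"roll":0},
  {"gripper":100,"x":0,"y":-5,"z":-2,"roll":0},
  {"gripper":100,"x":0,"y":0,"z":0,"roll":0},
])

```text
time_s: 12.25
eef_pos: [0.4378, -0.1817, 0.4133]
eef_rot: [0.002, 0.695, 0.719, 0.0]
wrist_force: [0.3, -1.5, 0.1]
opening: 0.997
```

```bash
python3 - <<'E'
from h import *
_,s=cam('side'); o,T=pose(); c=ctrl.camera('wrist'); W=T@c['tool_from_camera']; plan([.4888,-.18,.2925],92)
u,v=proj(s,[.489,-.18,.12]).astype(int)
a=cv2.resize(s['img'][v-40:v+40,u-30:u+30],(390,520),interpolation=cv2.INTER_CUBIC)
M=np.array([.489,-.18,.085]); f=lambda p:((proj(s,p)-[u-30,v-40])*6.5).round(0)
print('side top',f(M+[0,0,.068]),'flange top',f(M+[0,0,.018]),'rim',f(M))
u,v=proj(c,M+[0,0,.05],W).astype(int); y0=max(0,v-70);x0=u-52
b=cv2.resize(c['img'][y0:y0+140,x0:x0+105],(390,520),interpolation=cv2.INTER_CUBIC)
g=lambda p:((proj(c,p,W)-[x0,y0])*[390/105,520/140]).round(0)
print('wrist top',g(M+[0,0,.068])+[390,0],'flange top',g(M+[0,0,.018])+[390,0])
cv2.imwrite('pics/f.png',np.hstack([a,b])[:,:,::-1])
E
```

```text
t 12.35 pos [ 0.439  -0.1818  0.4116] yaw 91.97 roll -0.03 shift [ 0.    4.98 11.91] tilt [ 1.2e-03 -7.0e-04 -1.0e+00] F [ 0.2 -1.1  0.3] open 1.003
side top [206. 200.] flange top [195. 294.] rim [192. 327.]
wrist top [585. 299.] flange top [584. 204.]
```

View pics/f.png

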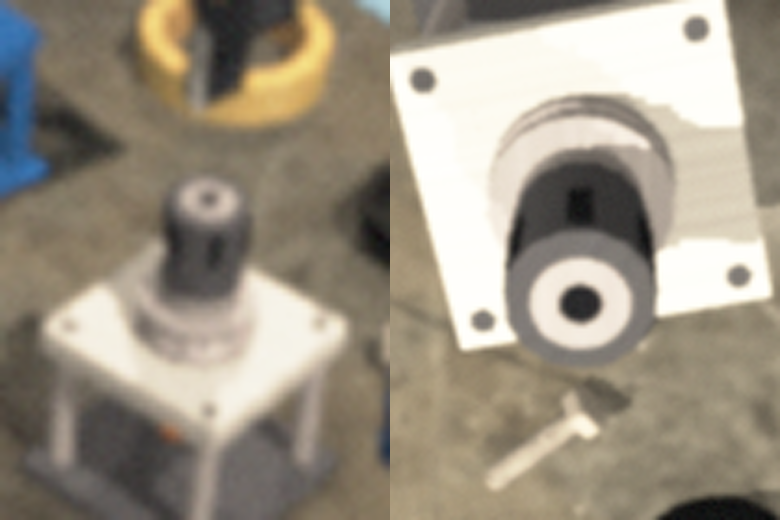

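Final views: the chuck stands upright, flange on the rim with no orange showing. The nut top is at (208,199) against (206,200) predicted for home, and in the wrist view at (580,303) against (585,299). The gripper is clear, so I hand in.

```bash
python3 -c "
from bench import ctrl
print(ctrl.hand_in())"
```

```text
the job is handed in; nothing more can be done
None
```

The dark-nut, cone-shank chuck now stands upright in the larger orange socket, and the job is handed in. It took 12.4 s of the 38 s allowed.

- **What I did:** I gripped the chuck by its nut and drew it out of the rack along its own axis. I put the shank tip into the cup still leaning, then moved the hand over the axis so the cup wall turned the chuck upright in the pads. I kept hold until the flange met the rim, then released.
- **Forces:** The wrist force stayed below about 13 N in every reading.
- **Final checks:** In the side and wrist views the flange lies on the rim with no orange showing. The nut top is within about 1–2 mm of where it should be when home. The open gripper is clear, about 12 cm above and 5 cm back.
- **Brass-nut chuck:** I did not touch it. The last side views taken while lowering still showed it in its rack hole; I did not look again after release.
- **What disagreed:** The first move calls were refused because some fields were missing, so nothing moved. One view partway through the uprighting gave an unclear tilt, about 7–20°. The later views settled it.

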